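# Seat the sample carousel in the autosampler's drive and latch it

## Task

Load the sample carousel on the autosampler: lift it by its bar handle and lower it upright over the steel hub of the white drive unit. Its teeth will usually land on those of the brass drive gear, so do not force or drop it: rock it gently to and fro about its axis as it comes down, until the teeth mesh and it sits flat and fully home. Then push the red knob of the hold-down latch all the way round so that the latch's nose lies over the toothed rim, and leave the beaker and the wash bottle where they stand.

Things in the scene. Friction and masses are not known exactly. Their poses are not given: they have to be found in the camera images.
- carousel_grip (a point): Centre of the black bar handle of the loose sample carousel (0.45 kg), half-way up the bar and on the carousel's axis, 74 mm above its flat underside. The bar is 62 mm long (this point's x), 16 mm wide (y) and 26 mm high; z is up. Nothing else on the carousel rises above 46 mm from its underside.
- carousel: The carousel; origin on its axis at its flat underside. White toothed ring (30 teeth, 158 mm across the tips, 0 to 14 mm up), dark deck 124 mm across with twelve capped vials, handle in the middle. One tooth spacing is 0.209 rad of turn. The underside has a bore 43 mm wide, 22 mm deep, with a bevelled mouth. Fully home the underside is 34 mm above the worktop.
- sampler: The white drive unit, fixed to the worktop; origin on the hub's axis at worktop level, z up, its front (small black key panel) faces its own -x. It reaches 92 mm to the front, 97 mm to the back, 138 mm to its left (+y), 90 mm to its right; top 30 mm up. Round the hub is a flat seat 90 mm across, 34 mm up, on which the carousel rests when home.
- hub_top (a point): Top centre of the steel hub, 55 mm above the worktop. The hub is 40 mm across and narrows to 25 mm in its last 7 mm; it fits the carousel's bore with 1.5 mm to spare all round.
- gear_top (a point): Centre of the brass drive gear, level with the top of its teeth, 46 mm above the worktop and 101 mm from the hub's axis; 10 teeth, 58 mm across the tips. It stands at any angle; its motor holds it stiffly (0.35 N m). A carousel not in mesh rides 12 mm too high on it, or if let go leans on it by 0.1 rad; turned by less than a tooth spacing, it drops in by its own weight.
- column_top (a point): Top of the probe column, fixed at the drive unit's rear left, 145 mm above the worktop, 26 mm thick; its arm is parked over a small pot, 54 mm away from the column and clear of the carousel.
- latch (a joint): Turn of the hold-down latch about its upright pivot: 0 = parked clear of the carousel, 1.57 = closed on its stop, nose over the toothed rim. It closes clockwise seen from above and stays where it is left (friction 0.05 N m, 1 N at the knob). Its flat arm is 51 to 57 mm above the worktop, 3 mm above the ring of a carousel that is home, and cannot close over one that is not.
- latch_knob (a point): Middle of the latch's upright red knob, 16 mm across, from 61 to 87 mm above the worktop, 46 mm from the pivot on the side away from the nose; it turns with the latch. When parked it is at the drive unit's front left; closing carries it outward from the hub, then to the left.
- latch_pivot (a point): The latch's pivot axis at the height of its arm, 54 mm above the worktop, 98 mm from the hub's axis at the drive unit's front left; the pivot's cap is 63 mm high. With the latch closed, hub axis, pivot and knob lie in one line.
- beaker: Clear plastic beaker, 96 mm wide, 121 mm high, at the left; origin at the centre of its underside. A bystander.
- wash_bottle: White wash bottle with a blue cap, 60 mm wide, 192 mm high, at the left; origin at the centre of its underside. A bystander.

How it is judged:
On the way, in this order (a step that is already met when the one before it is completed fails the run):
1. the carousel is home on the hub, its teeth in mesh, with the latch still open (horizontal distance between carousel and sampler below 0.005 m and z of carousel in the frame of sampler between 0.031 and 0.0365 m and angle between carousel's own z axis and vertical below 0.04 rad and value of joint latch below 0.9 rad), for 0.2 s.
2. the latch is closed over the toothed rim (value of joint latch above 1.4 rad), for 0.2 s.
At the end, for the whole second after the job is handed in: The carousel rests upright on the hub's seat, centred within 5 mm, its underside within 2.5 mm of the seat (so its teeth are in mesh) and tilted less than 0.04 rad, and the latch is closed to more than 1.4 rad of its 1.57; beaker and wash bottle stand where they stood (horizontal distance between carousel and sampler below 0.005 m and z of carousel in the frame of sampler between 0.031 and 0.0365 m and angle between carousel's own z axis and vertical below 0.04 rad and value of joint latch above 1.4 rad and linear speed of carousel below 0.02 m/s); the robot touches nothing.
It fails at once if the carousel is forced on to the drive unit (more than 150 N between them) (contact force between carousel and sampler above 150 N).
It fails at once if the carousel is dropped on the hub (over the hub, within 60 mm of home, faster than 0.6 m/s) (horizontal distance between carousel and sampler below 0.03 m and z of carousel in the frame of sampler below 0.094 m and linear speed of carousel above 0.6 m/s).
It fails at once if the carousel is tipped by more than 25 degrees (angle between carousel's own z axis and vertical above 0.44 rad).
It fails at once if the beaker is moved by more than 30 mm (distance of beaker from where it was at the start of the episode above 0.03 m).
It fails at once if the wash bottle is moved by more than 30 mm (distance of wash_bottle from where it was at the start of the episode above 0.03 m).
It also fails if it takes over 58 s, if anything falls off the work surface, if the arm or the gripper's body presses on something with over 40 N, if the wrist force passes 120 N, or if a joint passes its speed limit or range.

## Robot

A 6-joint arm with a two-finger parallel gripper is mounted at the origin on a cart in front of the work surface, level with it; the furniture and walls round the work are solid. World frame = base frame: x ahead of the robot, y to its left, z up, the work surface at z = 0. Lengths are in m, angles in rad, forces in N, time in s.
With the tool pointing down it reaches from about 0.35 to 0.975 m from the base axis. Payload 17.4 kg.
Tool frame: the origin (TCP) lies between the finger pads; the fingertips stand 22 mm ahead of it and the grasp point (between the pads) lies 3 mm ahead of it; z points along the fingers, y is the line along which they close (so a half turn about z gives the same grasp; the last joint's range is limited). The gripper opens to 85 mm and grips with 20 to 120 N. Pads are 22 mm wide; open, the fingers measure 114 mm over their backs; the gripper's body (76 mm by 85 mm) begins 54 mm behind the grasp point. The pads swing forward as they close: fully open they stand 13 mm farther back than shut.
Start: joints at [-1.227, 0.116, 1.442, -0, 1.584, -0.038], TCP at [0.251, -0.626, 0.253] pointing down, gripper open.
Joint ranges: [-2.83, 2.83], [-0.83, 2.19], [0.07, 2.5], [-1.14, 4.28], [0.01, 3], [-2.97, 2.97]. Speed limits (rad/s): [1.89, 1.89, 2.22, 3.14, 3.14, 3.14].

## Interface

Orientations are given as [roll, pitch, yaw] about the fixed x, y, z axes, in that order (R = Rz(yaw) Ry(pitch) Rx(roll)).
In Python, from plant import manip, imaging gives the robot as it stands. The module is installed in compiled form; this text tells all that it offers.
- The arm moves only by the shell command python3 -m handwheel 'ROWS' [OPENING] [FORCE]. ROWS is JSON, a list of rows, each a list of 2 entries, a list of its own where there are three numbers: the shift along the tool's x, y, z scaled (see below), then the turn, a rotation vector about the tool's x, y, z scaled (see below). A call has 1 to 20 rows; each row is the pose to reach, as a shift and turn from the pose commanded when the call began, along the tool's axes at that moment, turning the shorter way round; what a row does not reach only later rows make up. The controller multiplies each number of a shift by 40 cm and each number of a turn by 360 degrees. A row lasts 1/12 s, in which the tool goes at most 41.7 mm and 7.16 degrees, less where a joint would pass 70% of its speed; a pose out of reach is approached as far as the arm can. A call with a number of a shift or a turn outside -1 to 1 is refused whole. A call with a gripper value outside its range is refused whole. OPENING is the closure, from -1 (fully open) to 1 (shut), set as the call begins (- or left out, the last holds). The fingers move at their own pace and stop on an object; FORCE is the grip in N (left out, the last holds). Time passes only in rows, so rows that repeat a pose let the fingers close. It gives the time, the measured TCP pose, the force, the opening and the grip force at its end, in the units of the state.
- manip.get_state(): the state, without advancing time (a new reading comes with each control period).
- imaging.read_camera(name): name is "side" or "top" or "wrist"; returns the picture (384x512x3 uint8, red, green, blue); there is no depth.
- imaging.get_calibration(name): a dict with "K" (3x3 intrinsics, pixels), "rvec" (rotation vector, rad) and "tvec" (3), from world to camera coordinates, as OpenCV has them; the wrist camera has in their place "mount" (4x4, takes a point from camera to tool coordinates, whose origin is the TCP and whose axes are the flange's). Camera axes: x right, y down, z forward; pixel columns grow to the right and rows downward; lengths in m; the calibration is good to about 2 mm. A picture is of the moment at which its call begins: read the wrist's pose just before it. get_calibration takes no time and is no camera call.
- manip.hand_in(): hands the job in; it is judged then, once.
The state is a dict: "time_s": time; "q": joint angles; "qvel": joint speeds; "tau": joint torques, N m; "tcp_pos": TCP position; "eef_rot": TCP orientation; "wrist_force": force on the tool from outside, world axes, zero at the start; "wrist_torque": the same for the moment, N m; "finger_gap": finger opening in m; "grip_force": force on a finger pad.
Only numpy, scipy, OpenCV 4.12 (cv2) and the standard library are available. Lean on these libraries where they do the work, as an engineer would, in place of code of your own. Each camera call takes 0.05 s, during which the arm holds its last target. There are 200 camera calls.

## Working session

There is one attempt and no reset: what is moved stays moved. The work goes in short steps, Python scripts to look and compute and a shell command to move; the robot and the scene stay as the last step left them, time stands still between calls to the robot, and variables do not carry over. Pictures are saved under pics/ and viewed, at most 10 in all, crops included, and the job is handed in when it is done.

```bash
mkdir -p pics
python3 - <<'E'
from plant import manip, imaging
import cv2,numpy as np
for n in ["top","side"]:
    cv2.imwrite(f"pics/{n}0.png",imaging.read_camera(n)[:,:,::-1])
    c=imaging.get_calibration(n);print(n,{k:np.round(v,3).tolist() for k,v in c.items()})
c=imaging.get_calibration("wrist");print(c)
print(manip.get_state())
E
```

```text
top {'K': [[440.353, 0.0, 251.914], [0.0, 440.353, 192.509], [0.0, 0.0, 1.0]], 'rvec': [2.172, -2.169, 0.131], 'tvec': [0.137, 0.566, 1.293]}
side {'K': [[384.333, 0.0, 250.927], [0.0, 384.333, 197.105], [0.0, 0.0, 1.0]], 'rvec': [0.88, -2.63, 0.964], 'tvec': [0.507, 0.233, 1.11]}
{'K': array([[319.69735039,   0.        , 258.61607147],
       [  0.        , 319.69735039, 190.6295099 ],
       [  0.        ,   0.        ,   1.        ]]), 'mount': array([[ 7.59499809e-06, -9.50113130e-01, -3.11905499e-01,
         7.83379892e-02],
       [ 9.99999871e-01, -1.51066749e-04,  4.84523354e-04,
        -8.92424550e-04],
       [-5.07470551e-04, -3.11905463e-01,  9.50113006e-01,
        -1.19735233e-01],
       [ 0.00000000e+00,  0.00000000e+00,  0.00000000e+00,
         1.00000000e+00]])}
{'time_s': 0.1, 'q': array([-1.22680987e+00,  1.16436962e-01,  1.44220199e+00, -1.11419190e-05,
        1.58400813e+00, -3.78084226e-02]), 'qvel': array([ 1.78009016e-05,  7.03469719e-04, -1.70849076e-03,  3.12475569e-04,
        8.14225726e-04,  8.63801362e-04]), 'tau': array([ 2.67142976e-03, -7.33668280e+01, -6.33790970e+01,  9.84356916e-06,
        5.37270389e-03, -2.69892575e-05]), 'tcp_pos': array([ 0.25142857, -0.62626208,  0.25263451]), 'eef_rot': array([-3.14053856e+00, -2.87235119e-05,  3.81794719e-01]), 'wrist_force': array([-0.31886334,  0.4267996 , -1.44567613]), 'wrist_torque': array([ 0.01152991,  0.01441365, -0.04260934]), 'grip_force': 0.0, 'finger_gap': 0.08544590877006004}
```

View pics/top0.png

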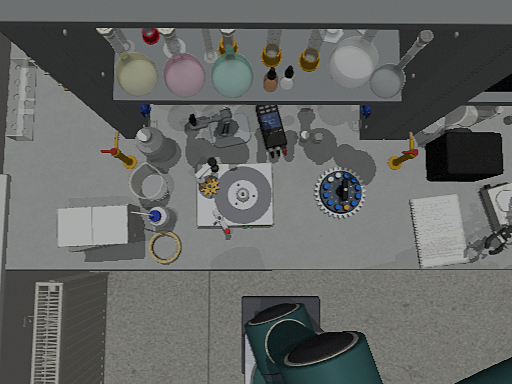

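View pics/side0.png

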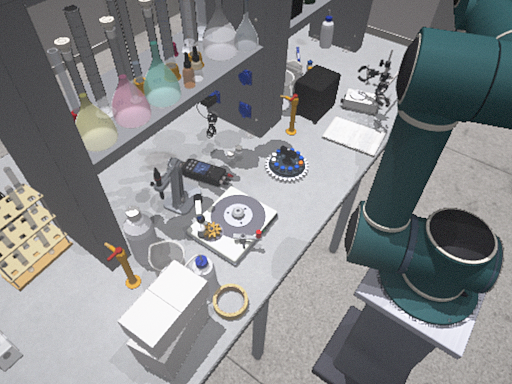

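The top view shows the carousel at about (340,192) and the hub at (242,194). The brass gear is at (209,187), the red knob at (227,232), and the beaker and wash bottle are at (150,180) and (155,215). I'll convert these pixels to positions next.

```bash
cat > h.py <<'E'
from plant import manip, imaging
import cv2,numpy as np
from scipy.spatial.transform import Rotation as R
def cam(n,st=None):
    c=imaging.get_calibration(n)
    if n=="wrist":
        M=np.eye(4);M[:3,:3]=R.from_euler('xyz',st['eef_rot']).as_matrix();M[:3,3]=st['tcp_pos'];M=M@c['mount']
        return c['K'],M[:3,:3],M[:3,3]
    Rm=cv2.Rodrigues(np.array(c['rvec']))[0];return c['K'],Rm.T,-Rm.T@np.array(c['tvec'])
def ray(C,uv,z):
    K,Rw,o=C;d=Rw@np.linalg.solve(K,[uv[0],uv[1],1.]);return o+d*(z-o[2])/d[2]
def proj(C,p):
    K,Rw,o=C;q=K@(Rw.T@(np.asarray(p)-o));return q[:2]/q[2]
def blobs(m,amin=4):
    n,l,s,c=cv2.connectedComponentsWithStats(m.astype(np.uint8))
    return [(int(s[i,4]),np.round(c[i],1).tolist(),s[i,:4].tolist()) for i in range(1,n) if s[i,4]>=amin]
def toolshift(st,target):
    Rm=R.from_euler('xyz',st['eef_rot']).as_matrix();return Rm.T@(np.asarray(target)-st['tcp_pos'])/0.4
E
python3 - <<'E'
from h import *
C=cam("top");im=cv2.imread("pics/top0.png");hsv=cv2.cvtColor(im,cv2.COLOR_BGR2HSV);H,S,V=cv2.split(hsv)
win=np.zeros(H.shape,bool);win[150:245,130:380]=1
print("cam",C[2])
red=win&((H<6)|(H>174))&(S>120)&(V>80)
for b in blobs(red):print("red",b,ray(C,b[1],.087).round(3))
br=win&(H>12)&(H<32)&(S>90)&(V>60)
for b in blobs(br,15):print("brass",b,ray(C,b[1],.046).round(3))
ring=win&(V>200)&(S<40);ring[:,:300]=0
pts=np.argwhere(ring)[:,::-1].astype(np.float32)
(c,r)=cv2.minEnclosingCircle(pts);print("ring",c,r,ray(C,c,.010),ray(C,(c[0]+r,c[1]),.010)-ray(C,c,.010))
blk=win&(V<45);blk[:,:320]=0;
for b in blobs(blk,10):print("blk",b)
print("hub",ray(C,(242,194),.055))
cv2.imwrite("pics/topc.png",cv2.resize(im[140:245,130:380],None,fx=3.2,fy=3.2,interpolation=cv2.INTER_CUBIC))
E
```

```text
cam [0.42188061 0.15264214 1.34538042]
red (6, [284.2, 150.8], [283, 150, 3, 3]) [0.682 0.045 0.087]
red (22, [226.9, 231.0], [224, 229, 6, 5]) [0.45  0.21  0.087]
brass (73, [132.4, 161.7], [130, 155, 7, 14]) [0.656 0.495 0.046]
brass (192, [209.6, 186.2], [200, 177, 19, 19]) [0.583 0.264 0.046]
brass (22, [346.1, 206.9], [344, 205, 5, 5]) [ 0.522 -0.141  0.046]
brass (21, [163.4, 232.1], [159, 231, 10, 4]) [0.447 0.398 0.046]
brass (15, [175.6, 236.6], [170, 232, 10, 11]) [0.434 0.362 0.046]
ring (341.0, 214.0) 9.999999747378752e-05 [ 0.50312332 -0.13306886  0.01      ] [ 4.18839741e-10 -3.04849877e-07  0.00000000e+00]
blk (244, [344.1, 187.6], [336, 171, 24, 31])
blk (16, [323.7, 187.1], [321, 182, 7, 9])
blk (58, [334.4, 208.6], [321, 198, 28, 16])
hub [0.55894848 0.16764962 0.055     ]
```

View pics/topc.png

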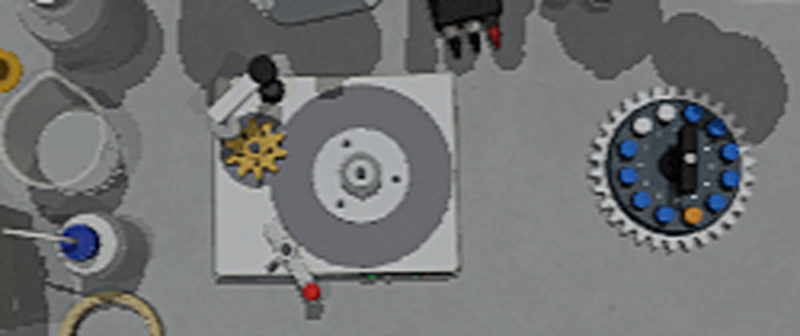

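The crop shows the carousel ring centred at about (340,192.5), with its bar running nearly along world x. The hub is at (242.8,194), the pivot near (219,217.5) and the knob near (227,231). Before moving I'll check where the overhead shelf is.

Run:
```python
from h import *
T=cam("top");S=cam("side")
def tri(a,b):
    d=[]
    for C,uv in((T,a),(S,b)):
        v=C[1]@np.linalg.solve(C[0],[*uv,1.]);d.append((C[2],v/np.linalg.norm(v)))
    A=sum(np.eye(3)-np.outer(v,v) for o,v in d);b=sum((np.eye(3)-np.outer(v,v))@o for o,v in d)
    p=np.linalg.solve(A,b);return p,[np.linalg.norm((np.eye(3)-np.outer(v,v))@(p-o)) for o,v in d]
print("shelf L",tri((114,103),(92,165)),"R",tri((400,103),(262,47)))
print("post front",tri((360,137),(262,138)))
print("shelf front z .3-.6",[ray(T,(250,103),z).round(3).tolist() for z in(.3,.4,.5,.6)])
print("upper shelf row22",[ray(T,(250,22),z).round(3).tolist() for z in(.4,.6,.8)])
print("car",ray(T,(340,192.5),.014),"handle",ray(T,(345,190),.087),"hub",ray(T,(242.8,194.1),.055),"piv",ray(T,(219,217.5),.063))
st=manip.get_state();print(toolshift(st,(.545,-.135,.30)))
```

```text
shelf L (array([0.73540138, 0.45776102, 0.374459  ]), [np.float64(0.005107238701002822), np.float64(0.00510723870100265)]) R (array([ 0.73628871, -0.19313455,  0.37595295]), [np.float64(0.0030491003873688027), np.float64(0.0030491003873688674)])
post front (array([ 0.74016847, -0.2046458 , -0.00589988]), [np.float64(0.006685227420662808), np.float64(0.006685227420662702)])
shelf front z .3-.6 [[0.756, 0.146, 0.3], [0.724, 0.147, 0.4], [0.692, 0.147, 0.5], [0.66, 0.148, 0.6]]
upper shelf row22 [[0.912, 0.147, 0.4], [0.809, 0.148, 0.6], [0.705, 0.149, 0.8]]
car [ 0.56846382 -0.13056122  0.014     ] handle [ 0.56770682 -0.12963748  0.087     ] hub [0.55865663 0.16529214 0.055     ] piv [0.48922081 0.23424014 0.063     ]
[ 1.13868136 -0.86639727 -0.11746782]
```

```bash
python3 -m handwheel '[[[0.57,-0.43,-0.06],[0,0,0.061]],[[0.57,-0.43,-0.06],[0,0,0.061]],[[0.57,-0.43,-0.06],[0,0,0.061]],[[0.57,-0.43,-0.06],[0,0,0.061]],[[0.57,-0.43,-0.06],[0,0,0.061]],[[0.57,-0.43,-0.06],[0,0,0.061]],[[0.57,-0.43,-0.06],[0,0,0.061]],[[0.57,-0.43,-0.06],[0,0,0.061]]]'
python3 - <<'E'
from h import *
st=manip.get_state();print(st['time_s'],toolshift(st,(.535,-.13,.28)))
E
```

```text
time_s: 0.77
tcp_pos: [0.4015, -0.3775, 0.2782]
eef_rot: [-3.141, -0.002, 0.002]
wrist_force: [-0.5, -0.6, -0.1]
finger_gap: 0.0855
grip_force: 0.0
0.7667 [ 0.33531271 -0.61801308 -0.00369174]
```

```bash
python3 -m handwheel '[[[0.335,-0.62,0],[0,0,0]],[[0.335,-0.62,0],[0,0,0]],[[0.335,-0.62,0],[0,0,0]],[[0.335,-0.62,0],[0,0,0]],[[0.335,-0.62,0],[0,0,0]],[[0.335,-0.62,0],[0,0,0]],[[0.335,-0.62,0],[0,0,0]],[[0.335,-0.62,0],[0,0,0]],[[0.335,-0.62,0],[0,0,0]]]'
python3 - <<'E'
from h import *
st=manip.get_state();im=imaging.read_camera("wrist")
np.save("w1.npy",im);np.save("w1st.npy",np.r_[st['tcp_pos'],st['eef_rot']])
cv2.imwrite("pics/w1.png",im[:,:,::-1]);print(st['tcp_pos'])
C=cam("wrist",st);print(proj(C,(.568,-.13,.087)))
E
```

```text
time_s: 1.52
tcp_pos: [0.5338, -0.1328, 0.2768]
eef_rot: [-3.141, 0.001, 0.001]
wrist_force: [-0.1, -0.6, -0.0]
finger_gap: 0.0855
grip_force: 0.0
[ 0.5337795  -0.13283336  0.27681097]
[255.75172912 133.58281369]
```

View pics/w1.png

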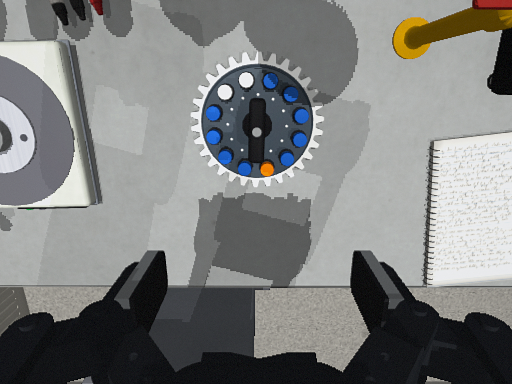

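The wrist view shows the bar upright in the image from (257,98) to (256,163), with the ring centred at about (257,120). I'll measure its position and angle.

Run:
```python
from h import *
im=np.load("w1.npy");s=np.load("w1st.npy");st=dict(tcp_pos=s[:3],eef_rot=s[3:]);C=cam("wrist",st)
g=im.max(2);m=(g<32);m[:90]=0;m[172:]=0;m[:,:235]=0;m[:,280:]=0
for b in blobs(m,30):print(b)
n,l,ss,_=cv2.connectedComponentsWithStats(cv2.morphologyEx(m.astype(np.uint8),cv2.MORPH_OPEN,np.ones((3,3))))
k=1+ss[1:,4].argmax();p=np.argwhere(l==k)[:,::-1].astype(np.float32)
# middle line over rows, away from the boss
e=np.array([[p[p[:,1]==r][:,0].mean(),r] for r in range(101,161) if (p[:,1]==r).any() and not 112<r<142])
a=np.polyfit(e[:,1],e[:,0],1);print("slope",a, p[:,1].min(),p[:,1].max())
P=[ray(C,(np.polyval(a,r),r),.087) for r in (98,163)];print(P,np.arctan2(P[0][1]-P[1][1],P[0][0]-P[1][0]))
print("knob",ray(C,(257,131.5),.087))
w=(im.min(2)>185).astype(np.uint8);w[:45]=0;w[192:]=0;w[:,:185]=0;w[:,330:]=0
n,l,ss,_=cv2.connectedComponentsWithStats(w);k=1+ss[1:,4].argmax();q=np.argwhere(l==k)[:,::-1].astype(np.float32)
(cx,r)=cv2.minEnclosingCircle(q);print("ring",cx,r,ray(C,cx,.014),ray(C,(cx[0]+r,cx[1]),.014)[1]-ray(C,cx,.014)[1])
```

```text
(893, [256.4, 129.5], [239, 98, 33, 66])
slope [6.96934566e-03 2.49526098e+02] 104.0 162.0
[array([ 0.60091158, -0.12489246,  0.087     ]), array([ 0.53901135, -0.12491379,  0.087     ])] 0.000344630714451925
knob [ 0.56999081 -0.13120205  0.087     ]
ring (256.3835754394531, 118.85763549804688) 68.18414306640625 [ 0.57480171 -0.13021356  0.014     ] -0.07998592748102298
```

```bash
python3 -m handwheel '[[[0.09,-0.004,0.1],[0,0,0]],[[0.09,-0.004,0.2],[0,0,0]],[[0.09,-0.004,0.3],[0,0,0]],[[0.09,-0.004,0.38],[0,0,0]],[[0.09,-0.004,0.44],[0,0,0]],[[0.09,-0.004,0.48],[0,0,0]],[[0.09,-0.004,0.5],[0,0,0]],[[0.09,-0.004,0.5],[0,0,0]],[[0.09,-0.004,0.5],[0,0,0]]]' && python3 -m handwheel '[[[0,0,0],[0,0,0]],[[0,0,0],[0,0,0]],[[0,0,0],[0,0,0]],[[0,0,0],[0,0,0]],[[0,0,0],[0,0,0]],[[0,0,0],[0,0,0]],[[0,0,0],[0,0,0]],[[0,0,0],[0,0,0]]]' 1 70
```

```text
time_s: 2.32
tcp_pos: [0.5694, -0.1333, 0.0781]
eef_rot: [3.141, -0.0, -0.002]
wrist_force: [0.3, 1.0, 0.0]
finger_gap: 0.0854
grip_force: 0.0
time_s: 2.98
tcp_pos: [0.5696, -0.1323, 0.0778]
eef_rot: [-3.141, -0.001, -0.001]
wrist_force: [-0.2, 3.0, 5.8]
finger_gap: 0.0145
grip_force: 70.2
```

```bash
python3 -m handwheel '[[[0,0,-0.06],[0,0,0]],[[0,0,-0.13],[0,0,0]],[[0,0,-0.22],[0,0,0]],[[0,0,-0.3],[0,0,0]],[[0,-0.07,-0.32],[0,0,0]],[[0,-0.14,-0.32],[0,0,0]],[[0,-0.22,-0.32],[0,0,0]],[[0,-0.3,-0.32],[0,0,0]],[[0,-0.36,-0.32],[0,0,0]],[[0,-0.38,-0.32],[0,0,0]],[[0,-0.38,-0.32],[0,0,0]],[[0,-0.38,-0.32],[0,0,0]]]'
python3 - <<'E'
from h import *
st=manip.get_state();im=imaging.read_camera("wrist")
np.save("w2.npy",im);np.save("w2st.npy",np.r_[st['tcp_pos'],st['eef_rot']])
cv2.imwrite("pics/w2.png",im[:,:,::-1]);print(st['tcp_pos'])
E
```

```text
time_s: 3.98
tcp_pos: [0.5694, 0.0195, 0.2048]
eef_rot: [3.141, 0.001, -0.001]
wrist_force: [-0.2, -0.2, -4.8]
finger_gap: 0.0146
grip_force: 69.4
[0.56942305 0.01948029 0.20480581]
```

View pics/w2.png

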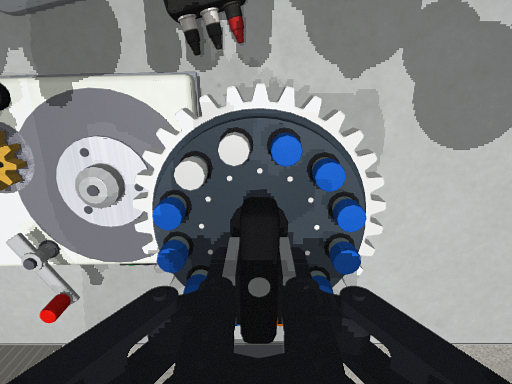

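The wrist view shows the hub's top screw at about (94,190), the bright seat disc around (103,181), the pivot at (32,263) and the knob base at (48,316). The dot on the handle's axis is at (259,287).

Run:
```python
from h import *
im=np.load("w2.npy");s=np.load("w2st.npy");st=dict(tcp_pos=s[:3],eef_rot=s[3:]);C=cam("wrist",st)
print("handle",ray(C,(259,287),s[2]-.003+.013))
g=cv2.cvtColor(im,cv2.COLOR_RGB2GRAY)
sub=g[150:220,60:160]
for nm,m,z in(("dark dot",sub<80,.055),):
    for b in blobs(m,3):
        uv=(b[1][0]+60,b[1][1]+150);print(nm,b[0],uv,ray(C,uv,z).round(4))
# seat disc: bright area left arc, ellipse fit of outer contour
m=((g>150)).astype(np.uint8);m[:128]=0;m[232:]=0;m[:,:50]=0;m[:,150:]=0
cs,_=cv2.findContours(m,cv2.RETR_EXTERNAL,cv2.CHAIN_APPROX_NONE);c=max(cs,key=len)[:,0].astype(float)
c=c[c[:,0]<138]
W=np.array([ray(C,p,.034)[:2] for p in c]);A=np.c_[2*W,np.ones(len(W))]
x=np.linalg.lstsq(A,(W**2).sum(1),rcond=None)[0];r=np.sqrt(x[2]+x[0]**2+x[1]**2)
print("seat",x[:2],r,np.abs(np.hypot(*(W-x[:2]).T)-r).max())
for n,uv,z in(("pivot",(32,263),.063),("knobtop?",(47,317),.087),("hubtop",(94,190),.055)):print(n,ray(C,uv,z))
rr=im[...,0].astype(int);red=(rr>110)&(im[...,1]<60);red[:280]=0;red[:,90:]=0
print(blobs(red,20))
```

```text
handle [0.5708835  0.01959013 0.21480581]
dark dot 3 (87.7, 152.0) [0.5938 0.1652 0.055 ]
dark dot 156 (156.6, 194.1) [0.5559 0.1103 0.055 ]
dark dot 93 (120.4, 187.4) [0.5621 0.1416 0.055 ]
dark dot 8 (97.2, 190.5) [0.5593 0.1626 0.055 ]
dark dot 3 (91.0, 210.0) [0.5407 0.1711 0.055 ]
dark dot 25 (156.2, 217.3) [0.5335 0.1129 0.055 ]
seat [0.55902373 0.16591137] 0.044640184718571056 0.01193633557502674
pivot [0.49109511 0.23003675 0.063     ]
knobtop? [0.45033722 0.20952013 0.087     ]
hubtop [0.55974919 0.16531378 0.055     ]
[(215, [48.2, 314.2], [40, 302, 17, 21])]
```

```bash
python3 -m handwheel '[[[-0.01,-0.07,0],[0,0,0]],[[-0.02,-0.15,0],[0,0,0]],[[-0.028,-0.23,0],[0,0,0]],[[-0.028,-0.3,0],[0,0,0]],[[-0.028,-0.35,0],[0,0,0]],[[-0.028,-0.365,0],[0,0,0]],[[-0.028,-0.365,0.04],[0,0,0]],[[-0.028,-0.365,0.08],[0,0,0]],[[-0.028,-0.365,0.1],[0,0,0]],[[-0.028,-0.365,0.1],[0,0,0]],[[-0.028,-0.365,0.1],[0,0,0]]]'
python3 - <<'E'
from h import *
st=manip.get_state();C=cam("top");im=imaging.read_camera("top");w=imaging.read_camera("wrist")
print(st['tcp_pos'],st['wrist_torque'])
a=cv2.resize(im[140:245,150:290,::-1],(400,300),interpolation=cv2.INTER_CUBIC)
b=cv2.resize(w[:,:,::-1],(400,300));cv2.imwrite("pics/h1.png",np.hstack([a,b]))
E
```

```text
time_s: 4.95
tcp_pos: [0.5588, 0.1646, 0.1653]
eef_rot: [3.141, 0.001, -0.003]
wrist_force: [0.4, 0.5, -3.5]
finger_gap: 0.0152
grip_force: 69.7
[0.55876359 0.16464955 0.16534331] [-0.02289132  0.03274813 -0.0507233 ]
```

View pics/h1.png

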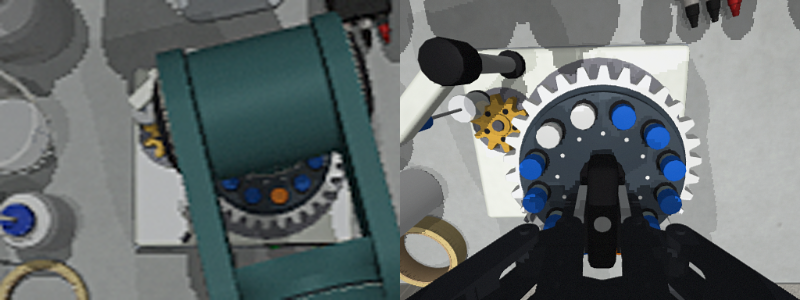

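The carousel hangs level over the drive unit, and the column and its arm are clear of it. I'll lower it onto the hub mouth.

```bash
python3 -m handwheel '[[[0,0,0.03],[0,0,0]],[[0,0,0.06],[0,0,0]],[[0,0,0.075],[0,0,0]],[[0,0,0.085],[0,0,0]],[[0,0,0.092],[0,0,0]],[[0,0,0.096],[0,0,0]],[[0,0,0.1],[0,0,0]],[[0,0,0.1],[0,0,0]]]'
python3 -c "
from h import *
print(manip.get_state()['wrist_torque'])"
```

```text
time_s: 5.72
tcp_pos: [0.5586, 0.1655, 0.1253]
eef_rot: [-3.142, -0.0, -0.001]
wrist_force: [-0.2, 1.0, -5.0]
finger_gap: 0.0154
grip_force: 69.7
[ 0.0455156  -0.01718326 -0.0259498 ]
```

```bash
python3 -m handwheel '[[[0,0,0.004],[0,0,0]],[[0,0,0.006],[0,0,0]],[[0,0,0.008],[0,0,0]],[[0,0,0.008],[0,0,0.008]],[[0,0,0.009],[0,0,0.016]],[[0,0,0.009],[0,0,0.02]],[[0,0,0.01],[0,0,0.012]],[[0,0,0.01],[0,0,0.004]],[[0,0,0.011],[0,0,-0.004]],[[0,0,0.011],[0,0,-0.012]],[[0,0,0.012],[0,0,-0.02]],[[0,0,0.012],[0,0,-0.02]]]'
python3 -c "
from h import *
print(manip.get_state()['wrist_torque'])"
```

```text
time_s: 6.72
tcp_pos: [0.5598, 0.1653, 0.1211]
eef_rot: [3.141, -0.003, 0.126]
wrist_force: [7.2, -1.9, -4.9]
finger_gap: 0.0148
grip_force: 75.7
[-0.43408596 -1.79887577 -1.23390118]
```

The underside is now below the gear's tooth tops, and a yaw reaction torque has appeared, so the teeth are entering mesh. I'll ease the turn back and go on down.

```bash
python3 -m handwheel '[[[0,0,0],[0,0,0.004]],[[0,0,0],[0,0,0.008]],[[0,0,0.002],[0,0,0.01]],[[0,0,0.004],[0,0,0.01]],[[0,0,0.006],[0,0,0.01]],[[0,0,0.008],[0,0,0.01]],[[0,0,0.01],[0,0,0.01]],[[0,0,0.01],[0,0,0.01]]]'
python3 -c "
from h import *
print(manip.get_state()['wrist_torque'])"
```

```text
time_s: 7.38
tcp_pos: [0.5586, 0.1655, 0.1163]
eef_rot: [3.142, 0.0, 0.062]
wrist_force: [1.6, -0.5, -3.9]
finger_gap: 0.0151
grip_force: 69.6
[-0.07449981 -0.34987667 -0.13048438]
```

Relieved and still descending freely, with about 4.5 mm to go.

```bash
python3 -m handwheel '[[[0,0,0.002],[0,0,0]],[[0,0,0.004],[0,0,0]],[[0,0,0.006],[0,0,0]],[[0,0,0.008],[0,0,0]],[[0,0,0.009],[0,0,0]],[[0,0,0.01],[0,0,0]],[[0,0,0.011],[0,0,0]],[[0,0,0.011],[0,0,0]]]'
python3 -c "
from h import *
print(manip.get_state()['wrist_torque'])"
```

```text
time_s: 8.05
tcp_pos: [0.5586, 0.1655, 0.1121]
eef_rot: [-3.142, -0.0, 0.061]
wrist_force: [2.0, -0.4, -3.9]
finger_gap: 0.015
grip_force: 69.6
[-0.0548159  -0.30576842 -0.13006923]
```

```bash
python3 -m handwheel '[[[0,0,0.001],[0,0,0]],[[0,0,0.002],[0,0,0]],[[0,0,0.003],[0,0,0]],[[0,0,0.003],[0,0,0]]]'
```

```text
time_s: 8.38
tcp_pos: [0.5587, 0.1655, 0.1118]
eef_rot: [-3.142, -0.001, 0.061]
wrist_force: [-3.7, -2.5, 5.8]
finger_gap: 0.0152
grip_force: 71.1
```

Upward force has appeared at the home height, so the carousel is seated. Next I release it and rise.

```bash
python3 -m handwheel '[[[0,0,0],[0,0,0]],[[0,0,0],[0,0,0]],[[0,0,0],[0,0,0]],[[0,0,0],[0,0,0]],[[0,0,0],[0,0,0]],[[0,0,0],[0,0,0]]]' -1 && python3 -m handwheel '[[[0,0,-0.05],[0,0,0]],[[0,0,-0.12],[0,0,0]],[[0,0,-0.2],[0,0,0]],[[0,0,-0.28],[0,0,0]],[[-0.05,0,-0.32],[0,0,-0.01]],[[-0.1,0,-0.34],[0,0,-0.01]],[[-0.12,0,-0.34],[0,0,0.01]],[[-0.12,0,-0.34],[0,0,0.01]],[[-0.12,0,-0.34],[0,0,0.01]]]'
python3 - <<'E'
from h import *
st=manip.get_state();w=imaging.read_camera("wrist");sd=imaging.read_camera("side")
np.save("w3.npy",w);np.save("w3st.npy",np.r_[st['tcp_pos'],st['eef_rot']])
a=cv2.resize(sd[170:270,170:300,::-1],(390,300),interpolation=cv2.INTER_CUBIC)
b=cv2.resize(w[:,:,::-1],(400,300));cv2.imwrite("pics/h2.png",np.hstack([a,b]))
E
```

```text
time_s: 8.88
tcp_pos: [0.5586, 0.1656, 0.1109]
eef_rot: [-3.142, 0.0, 0.061]
wrist_force: [-0.9, -0.0, -0.2]
finger_gap: 0.0848
grip_force: 0.0
time_s: 9.63
tcp_pos: [0.5107, 0.1626, 0.247]
eef_rot: [-3.141, -0.001, 0.002]
wrist_force: [0.1, 0.8, -0.3]
finger_gap: 0.0854
grip_force: 0.0
```

View pics/h2.png

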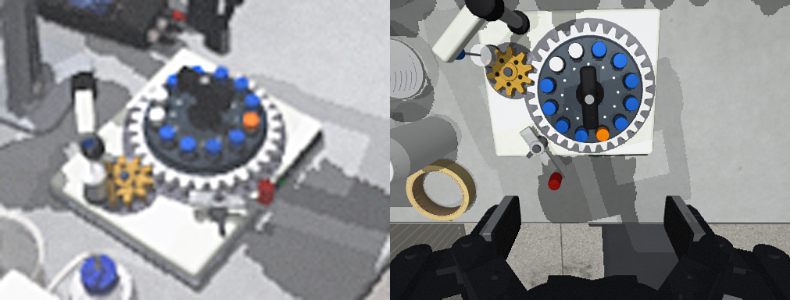

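The carousel sits flat and meshed with the gear, and the latch is open. The wrist frame shows the knob at about (211,232) and the pivot at about (188,189). I'll work out the latch geometry from these.

Run:
```python
from h import *
im=np.load("w3.npy");s=np.load("w3st.npy");st=dict(tcp_pos=s[:3],eef_rot=s[3:]);C=cam("wrist",st)
r=im[...,0].astype(int);red=(r>90)&(im[...,1]<60);red[:200]=0;red[270:]=0;red[:,:180]=0;red[:,250:]=0
for b in blobs(red,20):print(b,ray(C,b[1],.074))
print("pivot",ray(C,(188,189),.063))
T=cam("top");print("bottle cap",ray(T,(155,216),.19),"beaker",ray(T,(149,184),.121))
K=np.array([.450,.210]);
for b in blobs(red,60): K=ray(C,b[1],.074)[:2]
H=np.array([.559,.1657]);P=ray(C,(188,189),.063)[:2]
print("dist HP",np.linalg.norm(P-H),"PK",np.linalg.norm(K-P))
a0=np.arctan2(*(K-P)[::-1])%6.283;a1=np.arctan2(*(P-H)[::-1]);print(a0,a1)
for a in np.linspace(a1+1.57,a1-.1,8):print(a.round(3),(P+.046*np.array([np.cos(a),np.sin(a)])).round(4))
print("to start",toolshift(st,(*K,.13)))
```

```text
(173, [209.3, 235.8], [202, 229, 16, 15]) [0.44484429 0.21236421 0.074     ]
pivot [0.49093509 0.23307694 0.063     ]
bottle cap [0.48626247 0.39361205 0.19      ] beaker [0.57956541 0.42694359 0.121     ]
dist HP 0.0957730897315517 PK 0.05053097225022292
3.563753648672648 2.361273892021044
3.931 [0.4585 0.2004]
3.693 [0.4517 0.209 ]
3.454 [0.4472 0.2189]
3.216 [0.4451 0.2297]
2.977 [0.4456 0.2406]
2.738 [0.4486 0.2511]
2.5 [0.4541 0.2606]
2.261 [0.4616 0.2685]
to start [-0.16462027 -0.12462191  0.29237978]
```

```bash
python3 -m handwheel '[[[-0.08,-0.06,0.05],[0,0,0]],[[-0.154,-0.121,0.12],[0,0,0]],[[-0.154,-0.121,0.2],[0,0,0]],[[-0.154,-0.121,0.25],[0,0,0]],[[-0.154,-0.121,0.28],[0,0,0]],[[-0.154,-0.121,0.28],[0,0,0]],[[-0.154,-0.121,0.28],[0,0,0]]]' 0.1
python3 - <<'E'
from h import *
st=manip.get_state();w=imaging.read_camera("wrist");cv2.imwrite("pics/k1.png",w[:,:,::-1])
C=cam("wrist",st)
r=w[...,0].astype(int);red=(r>90)&(w[...,1]<60);red[:,:150]=0;red[:,350:]=0
for b in blobs(red,40):print(b,ray(C,b[1],.08))
E
```

```text
time_s: 10.32
tcp_pos: [0.4498, 0.2109, 0.1353]
eef_rot: [3.141, 0.0, -0.001]
wrist_force: [1.1, 0.4, -0.1]
finger_gap: 0.0382
grip_force: 0.0
(767, [259.3, 220.2], [247, 202, 26, 37]) [0.45196132 0.21067985 0.08      ]
```

View pics/k1.png

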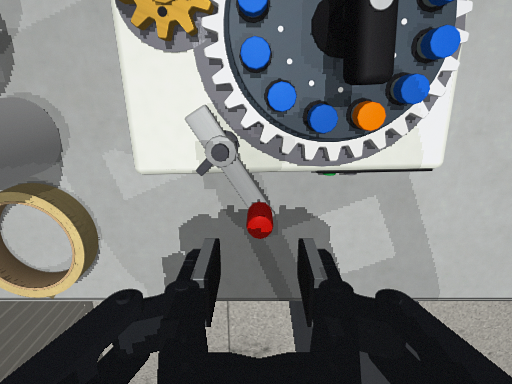

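The knob is at (259,220), centred between the fingers, so I can lower over it, narrow the cage and push it round the arc.

```bash
python3 -m handwheel '[[[0,0,0.05],[0,0,0]],[[0,0,0.09],[0,0,0]],[[0,0,0.11],[0,0,0]],[[0,0,0.117],[0,0,0]],[[0,0,0.117],[0,0,0]],[[0,0,0.117],[0,0,0]]]' && python3 -m handwheel '[[[0,0,0],[0,0,0]],[[0,0,0],[0,0,0]],[[0,0,0],[0,0,0]],[[-0.004,-0.014,0],[0,0,0]],[[-0.008,-0.028,0],[0,0,0]],[[-0.01,-0.042,0],[0,0,0]],[[-0.012,-0.055,0],[0,0,0]],[[-0.012,-0.068,0],[0,0,0]],[[-0.011,-0.082,0],[0,0,0]],[[-0.011,-0.082,0],[0,0,0]]]' 0.45 20
```

```text
time_s: 10.87
tcp_pos: [0.4498, 0.2112, 0.0893]
eef_rot: [-3.141, -0.001, -0.002]
wrist_force: [0.6, -0.7, 1.1]
finger_gap: 0.0385
grip_force: 0.0
time_s: 11.7
tcp_pos: [0.4449, 0.2449, 0.0882]
eef_rot: [-3.141, -0.0, -0.001]
wrist_force: [0.4, -0.4, 0.4]
finger_gap: 0.0239
grip_force: 0.0
```

```bash
python3 -m handwheel '[[[0.003,-0.013,0],[0,0,0]],[[0.006,-0.025,0],[0,0,0]],[[0.012,-0.035,0],[0,0,0]],[[0.018,-0.045,0],[0,0,0]],[[0.024,-0.053,0],[0,0,0]],[[0.03,-0.06,0],[0,0,0]],[[0.034,-0.065,0],[0,0,0]],[[0.034,-0.065,0],[0,0,0]]]'
python3 - <<'E'
from h import *
st=manip.get_state();w=imaging.read_camera("wrist");cv2.imwrite("pics/k2.png",w[:,:,::-1])
C=cam("wrist",st)
r=w[...,0].astype(int);red=(r>90)&(w[...,1]<60);red[:,:150]=0;red[:,350:]=0
for b in blobs(red,40):print(b,ray(C,b[1],.08))
E
```

```text
time_s: 12.37
tcp_pos: [0.4588, 0.2702, 0.0881]
eef_rot: [-3.141, -0.0, -0.001]
wrist_force: [-0.2, -0.0, -0.3]
finger_gap: 0.0233
grip_force: 0.0
(46, [267.3, 242.2], [262, 240, 12, 5]) [0.47085976 0.26656775 0.08      ]
(763, [266.8, 277.8], [251, 262, 33, 31]) [0.45258037 0.26666992 0.08      ]
```

View pics/k2.png

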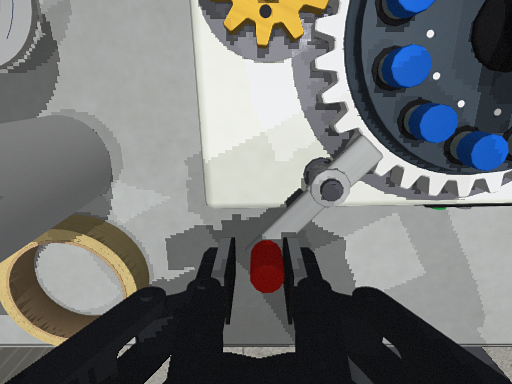

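The latch's nose is reaching over the rim and the knob is at about (267,270). I'll keep pushing until it meets its stop.

```bash
python3 -m handwheel '[[[0.004,-0.004,0],[0,0,0]],[[0.007,-0.007,0],[0,0,0]],[[0.01,-0.01,0],[0,0,0]],[[0.012,-0.012,0],[0,0,0]],[[0.012,-0.012,0],[0,0,0]]]'
```

```text
time_s: 12.83
tcp_pos: [0.4618, 0.2718, 0.0873]
eef_rot: [3.134, 0.005, -0.002]
wrist_force: [-16.0, -29.1, 9.9]
finger_gap: 0.0233
grip_force: 14.8
```

It is on the stop. I'll back off, rise and check.

```bash
python3 -m handwheel '[[[-0.006,0.014,0],[0,0,0]],[[-0.006,0.014,0],[0,0,0]],[[-0.006,0.014,-0.04],[0,0,0]],[[-0.006,0.014,-0.1],[0,0,0]],[[-0.006,0.014,-0.18],[0,0,0]],[[-0.006,0.06,-0.26],[0,0,0]],[[-0.03,0.12,-0.3],[0,0,0]],[[-0.03,0.12,-0.3],[0,0,0]],[[-0.03,0.12,-0.3],[0,0,0]]]'
python3 - <<'E'
from h import *
st=manip.get_state();w=imaging.read_camera("wrist");cv2.imwrite("pics/f.png",w[:,:,::-1])
C=cam("wrist",st)
r=w[...,0].astype(int);red=(r>90)&(w[...,1]<60);red[:,:100]=0;red[:,400:]=0
for b in blobs(red,40):print(b,ray(C,b[1],.075))
E
```

```text
time_s: 13.58
tcp_pos: [0.4515, 0.2264, 0.2095]
eef_rot: [-3.14, -0.003, -0.003]
wrist_force: [-0.9, 0.7, -1.0]
finger_gap: 0.0235
grip_force: 0.0
(54, [348.9, 108.4], [346, 100, 12, 20]) [0.51322353 0.15679482 0.075     ]
(373, [209.9, 180.5], [200, 169, 22, 24]) [0.45556377 0.26701265 0.075     ]
```

View pics/f.png

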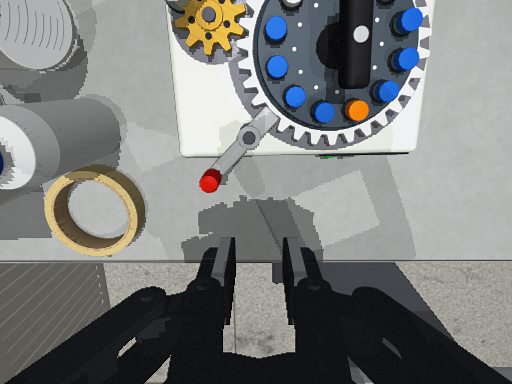

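The latch is closed: knob at (210,181), pivot at (248,138), in line with the hub, and the nose lies over the rim. The carousel is flat and the gripper is clear of everything.

```bash
python3 -c "
from plant import manip
print(manip.hand_in())"
```

```text
the job is handed in; nothing more can be done
None
```

The carousel is home on the hub with its teeth in mesh, the latch is closed on its stop over the rim, the beaker and wash bottle were not touched, and the job was handed in at about 13.6 s; no verdict came back.

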